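# Lay out a drive kit on the packing bench

### The arm

A 7-joint arm with a two-finger parallel gripper is mounted at the origin on the work surface. World frame = base frame: x ahead of the robot, y to its left, z up, the work surface at z = 0. Lengths are in m, angles in rad, forces in N, time in s.
With the tool pointing down it reaches from about 0.35 to 0.9 m from the base axis. Payload 8.1 kg.
Tool frame: the origin (TCP) lies midway between the tips of the shut fingers; the grasp point (between the pads) lies 19 mm behind it; z points along the fingers, y is the line along which they close (so a half turn about z gives the same grasp; the last joint's range is limited). The gripper opens to 92 mm and grips with 3 to 60 N. Pads are 19 mm wide; open, the fingers measure 130 mm over their backs; the gripper's body (75 mm by 190 mm) begins 47 mm behind the grasp point.
Start: joints at [-1.393, 0.434, 0.025, 1.573, -0.012, 1.134, -0.075], TCP at [0.173, 0.601, 0.227] pointing down, gripper open.
Joint ranges: [-2.62, 2.62], [-0.44, 2.09], [-1.27, 1.32], [0.08, 2.57], [-1.32, 4.46], [0.12, 2], [-2.74, 2.74]. Speed limits (rad/s): [2.22, 2.22, 3.01, 3.01, 3.14, 3.14, 3.14].

### API

Orientations are given as a unit quaternion [x, y, z, w].
In Python, from bench import env gives the robot as it stands.
- The arm moves only by the tool apply_moves, never from a script. Its argument "rows" is a list of rows, each a list of 3 entries, a list of its own where there are three numbers: the shift along the tool's x, y, z in units of 0.075 m (1.0 is 0.075 m), then the turn, a rotation vector about the tool's x, y, z in units of 30 degrees (1.0 is 30 degrees), then the closure, from -1 (fully open) to 1 (shut). In form: [[[dx, dy, dz], [wx, wy, wz], hand], ...]. A call has 1 to 20 rows; each row shifts and turns the commanded pose from where the row before left it, along the tool's axes as they then stand; what a row does not reach is not made up. A row lasts 1/10 s, in which the tool goes at most 50 mm and 8.59 degrees, less where a joint would pass 70% of its speed; a pose out of reach is approached as far as the arm can. A call with a number of a shift or a turn outside -1 to 1 is refused whole. A call with a gripper value outside its range is refused whole. The fingers move at their own pace and stop on an object; "squeeze" is the grip in N (left out, the last holds). Time passes only in rows, so rows that do not move let the fingers close. It gives the time, the measured TCP pose, the force, the opening and the grip force at its end, in the units of the state.
- env.get_state(): the state, without advancing time (a new reading comes with each control period).
- env.camera(name): name is "side" or "top" or "wrist"; returns a dict with "color" (480x640x3 uint8, red, green, blue), "depth" (480x640 float32, m along the optical axis (not along the pixel's ray), 0 where there is no reading), "fx", "fy", "cx", "cy" (pixels), "R" (3x3) and "t" (3): a world point X has camera coordinates R X + t; the wrist camera has in their place "tool_from_camera" (4x4, takes a point from camera to tool coordinates, whose origin is the TCP and whose axes are the flange's). Camera axes: x right, y down, z forward; pixel columns grow to the right and rows downward; lengths in m; the calibration is good to about 2 mm. A picture is of the moment at which its call begins: read the wrist's pose just before it.
- env.job_done(): hands the job in; it is judged then, once.
Trained networks look in a picture, given as the dict that the camera call returned (one of the last four; its "shot" number tells which), for a name from the list of things; names that differ only in an ending like _2 or _b are one class to them, and where a whole thing is asked for, a point or a joint stands for the part that bears it (a point fixed in the world has none). Each returns a list of dicts, best first, with "conf" (0 to 1); they miss things now and then, are a little off and sometimes report something else, mostly with a low value. They report only what shows in the picture. A call takes as long as a camera call. They do not tell look-alikes from the thing itself.
- env.find_in(name, picture): "rect" ([left, top, right, bottom] in pixels, round what is visible of it).
- env.mark_of(name, picture): "uv" ([column, row] in pixels: a listed point, or the origin of a listed thing).
The state is a dict: "time_s": time; "joint_pos": joint angles; "joint_velocities": joint speeds; "joint_efforts": joint torques, N m; "eef_pos": TCP position; "tool_rot": TCP orientation; "ft_force": force on the tool from outside, world axes, zero at the start; "moment": the same for the moment, N m; "opening": finger opening in m; "grasp_force": force on a finger pad.
Only numpy, scipy, OpenCV 4.12 (cv2) and the standard library are available. Lean on these libraries where they do the work, as an engineer would, in place of code of your own. Each camera call takes 0.05 s, during which the arm holds its last target. There are 200 camera calls.

### The job

Slip the black spacer ring over the brass hub so that it lies flat on that drive unit, then lay the brass ring flat on the spacer. Stand the blue bin midway between the two drive units, in line with them, and the carton centred in front (robot's side) of the yellow-capped unit with a gap of about 2 cm, both on the mat and square to the units. Do not disturb the tape roll, torque wrench or marker.

Things in the scene. Friction and masses are not known exactly. Their poses are not given: they have to be found in the camera images.
- mat: mid-grey rubber mat, fixed, 210 (x) x 340 (y) x 3 mm, under both drive units. Origin on its underside midway between the two units (40 mm towards +x of the mat's own centre). Its y axis runs along its long side through both units, centred at y = +100 and -100 mm; which is at which end changes. Its x axis points away from the robot, turned up to 0.15 rad
- hub_drive: drive unit, fixed on the mat: black housing, aluminium top plate 84 x 84 mm, its top 40 mm above the origin; an upright brass hub, 24 mm in diameter, 26 mm tall with a tapered tip, stands in the middle of the top. Origin: centre of the underside (3 mm above the bench); axes parallel to the mat's, -x is its front, towards the robot
- capped_drive: drive unit, fixed on the mat, the same housing and top plate (84 x 84 mm, top 40 mm above the origin) but with a flat round yellow cap, 56 mm in diameter and 10 mm tall, in place of the hub. Origin: centre of the underside (3 mm above the bench); axes parallel to the mat's, -x is its front, towards the robot
- spacer: loose black plastic ring, outer diameter 62 mm, bore 40 mm, 16 mm tall, lying flat on the bench. Origin: centre of the underside, z up; about 50 g
- brass_ring: loose brass ring, outer diameter 56 mm, bore 40 mm, 16 mm tall, lying flat on the bench. Origin: centre of the underside, z up; about 150 g
- bin: loose small blue plastic open bin with screws in it, 60 (its x) x 50 (its y) x 40 mm tall, walls 3 mm, upright on the bench. Origin: centre of the underside, z up; about 120 g with its contents, which do not come out
- carton: loose closed rigid cardboard carton, 56 x 56 x 60 mm tall, with a pale tape strip over its top along its x axis, upright on the bench. Origin: centre of the underside, z up; about 200 g
- tape_roll: bystander: red tape roll, outer diameter 100 mm, bore 76 mm, 45 mm tall, lying flat on the bench beyond the mat. Origin: centre of the underside
- torque_wrench: bystander: steel torque wrench with a black grip, 280 mm long, up to 36 mm wide and 26 mm tall, lying along its x axis beyond the mat. Origin: on the bench under the shaft, 120 mm from the grip's end
- marker: bystander: white marker pen with a green cap, 130 mm long, 17 mm thick, lying along its x axis beyond the mat. Origin: its middle, on the bench
Mind the look-alikes: they are no part of the job. Several things have the shape of the bin; the one meant has the colours described above.

How it is judged:
At the end, for the whole second after the job is handed in: Spacer on the hub unit's top, brass ring on it (10 mm sideways, 4 mm high); bin within 15 mm of midway between the units; carton 75 to 115 mm before the capped unit's centre, 15 mm sideways; both on the mat, square within 0.2 rad; all upright within 0.1 rad, released, at rest (horizontal distance between each of spacer, brass_ring and hub_drive below 0.01 m and z of spacer in the frame of hub_drive between 0.036 and 0.044 m and z of brass_ring in the frame of hub_drive between 0.052 and 0.06 m and horizontal distance between bin and mat below 0.015 m and z of bin in the frame of mat between 0 and 0.007 m and x of carton in the frame of capped_drive between -0.115 and -0.075 m and y of carton in the frame of capped_drive between -0.015 and 0.015 m and z of carton in the frame of capped_drive between -0.004 and 0.004 m and (angle between the x axis of bin and the x axis of mat, either way round below 0.2 rad or angle between the x axis of bin and the y axis of mat, either way round below 0.2 rad) and (angle between the x axis of carton and the x axis of mat, either way round below 0.2 rad or angle between the x axis of carton and the y axis of mat, either way round below 0.2 rad) and angle between each of spacer, brass_ring, bin, carton's own z axis and vertical below 0.1 rad and linear speed of each of spacer, brass_ring, bin, carton below 0.02 m/s); the robot touches nothing.
It fails at once if the tape roll is shifted by more than 20 mm (distance of tape_roll from where it was at the start of the episode above 0.02 m).
It fails at once if the torque wrench is shifted by more than 20 mm (distance of torque_wrench from where it was at the start of the episode above 0.02 m).
It fails at once if the marker is shifted by more than 20 mm (distance of marker from where it was at the start of the episode above 0.02 m).
It also fails if it takes over 118 s, if anything falls off the work surface, if the arm or the gripper's body presses on something with over 40 N, if the wrist force passes 120 N, or if a joint passes its speed limit or range.

## Working session

There is one attempt and no reset: what is moved stays moved. The work goes in short steps, Python scripts to look and compute and a tool call to move; the robot and the scene stay as the last step left them, time stands still between calls to the robot, and variables do not carry over. Pictures are saved under pics/ and viewed, at most 14 in all, crops included, and the job is handed in when it is done.

Besides the shell and the picture viewer there is one more tool, called after "Emit:" as name([rows], argument=value, ...), one row to a line, values as JSON. apply_moves: Moves the arm, as the interface text tells. Shifts and turns lie within -1 to 1; 1 stands for 0.075 m of shift or 30 degrees of turn. Its arguments: {"type":"object","properties":{"rows":{"type":"array","items":{"type":"array"}},"squeeze":{"type":"number"}},"required":["rows"]}

```bash
mkdir -p pics; ls; cat > h.py <<'E'
import numpy as np, cv2
from bench import env
from scipy.spatial.transform import Rotation as Ro
def save(c,n): cv2.imwrite('pics/'+n+'.png',c['color'][:,:,::-1])
def world(c,st=None):
    d=c['depth'];v,u=np.mgrid[0:480,0:640]
    P=np.stack([(u-c['cx'])/c['fx']*d,(v-c['cy'])/c['fy']*d,d],-1)
    if 'R' in c: return (P-np.array(c['t']))@np.array(c['R'])
    T=np.array(c['tool_from_camera']);P=P@T[:3,:3].T+T[:3,3]
    return P@Ro.from_quat(st['tool_rot']).as_matrix().T+np.array(st['eef_pos'])
E
python3 - <<'E'
from h import *
s=env.get_state();print(s['eef_pos'],s['tool_rot'],s['opening'],s['time_s'])
for n in ['top','side']:
    c=env.camera(n);save(c,n);W=world(c);np.savez(n,W=W,c=c['color'])
    print(n,'campos',-np.array(c['R']).T@np.array(c['t']))
    for o in ['mat','hub_drive','capped_drive','spacer','brass_ring','bin','carton','tape_roll','torque_wrench','marker']:
        for r in env.find_in(o,c)[:4]:
            l,t,rr,b=map(int,r['rect']);u,v=(l+rr)//2,(t+b)//2
            print(o,round(r['conf'],2),l,t,rr,b,W[min(v,479),min(u,639)].round(3),c['color'][min(v,479),min(u,639)])
E
```

```text
pics
[0.17309408 0.60002121 0.2259383 ] [ 1.39973795e-01  9.90154892e-01 -7.89856044e-04 -5.47861612e-05] 0.09177722049977424 0.0
top campos [0.51168803 0.00878479 0.99865121]
mat 0.94 237 218 421 341 [ 0.505 -0.014  0.002] [49 51 54]
hub_drive 0.95 260 231 307 276 [0.552 0.073 0.07 ] [84 61 18]
capped_drive 0.76 365 243 415 290 [ 0.531 -0.126  0.052] [111  89   0]
spacer 0.6 489 242 524 271 [ 0.554 -0.362  0.001] [105 104  95]
spacer 0.38 258 227 305 275 [0.556 0.076 0.071] [84 63 18]
brass_ring 0.85 152 310 184 337 [ 0.417  0.298 -0.   ] [103 102  93]
brass_ring 0.51 203 125 255 180 [0.755 0.188 0.001] [102 102  93]
bin 0.94 116 173 149 210 [0.675 0.377 0.001] [22 63 29]
bin 0.69 145 231 182 267 [0.561 0.312 0.003] [41 53 83]
carton 0.67 461 315 502 350 [ 0.412 -0.291  0.063] [91 80 66]
tape_roll 0.74 202 127 254 180 [ 0.754  0.19  -0.001] [104 103  95]
torque_wrench 0.82 426 100 448 245 [ 0.715 -0.221  0.024] [64 59 59]
marker 0.7 294 116 308 182 [0.76  0.044 0.015] [80 80 74]
marker 0.54 239 216 421 346 [ 0.502 -0.015  0.005] [48 51 53]
side campos [ 0.51586906 -0.80502233  0.968
[... 328 characters left out ...]
ped_drive 0.36 270 204 316 249 [0.561 0.063 0.044] [108 102 100]
spacer 0.69 293 406 329 442 [ 0.559 -0.352  0.002] [132 134 122]
brass_ring 0.68 218 158 240 178 [0.427 0.307 0.   ] [134 136 123]
brass_ring 0.65 270 139 303 174 [0.563 0.32  0.015] [90 85 91]
brass_ring 0.26 266 279 311 328 [ 0.537 -0.138  0.053] [144 121   0]
bin 0.96 268 139 301 173 [0.559 0.333 0.004] [68 69 86]
bin 0.78 317 124 341 154 [0.669 0.348 0.036] [44 67 45]
carton 0.76 200 367 244 420 [ 0.417 -0.313  0.062] [111  85  61]
tape_roll 0.62 350 164 398 208 [0.759 0.212 0.001] [129 128 117]
torque_wrench 0.83 313 327 465 362 [ 0.713 -0.221  0.018] [86 82 81]
marker 0.56 360 229 420 238 [0.764 0.048 0.017] [102 100  95]
```

View pics/top.png

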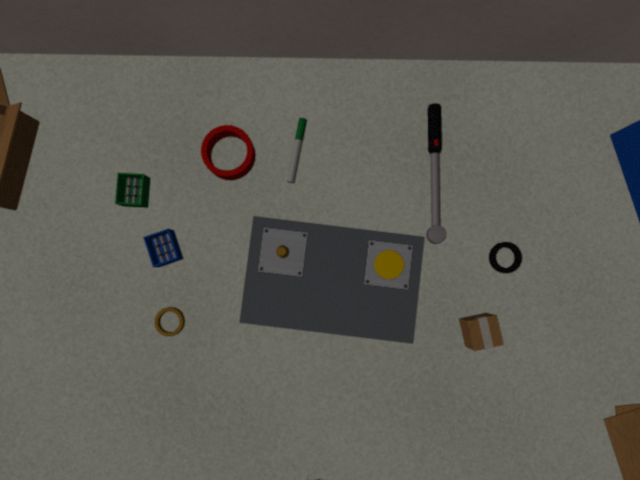

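```bash
python3 - <<'E'
import numpy as np,cv2
c=cv2.imread('pics/top.png')[160:360,100:330];cv2.imwrite('pics/crop.png',cv2.resize(c,None,fx=3,fy=3,interpolation=cv2.INTER_CUBIC))
for n in ['top','side']:
    z=np.load(n+'.npz');W=z['W'].reshape(-1,3)
    def rg(nm,x,y,zl,zh,r=.06):
        m=(abs(W[:,0]-x)<r)&(abs(W[:,1]-y)<r)&(W[:,2]>zl)&(W[:,2]<zh)
        q=W[m][:,:2].astype(np.float32)
        if len(q)<5: print(n,nm,len(q));return
        rect=cv2.minAreaRect(q); print(n,nm,len(q),'mean',q.mean(0).round(4),'rect',np.round(rect[0],4),np.round(rect[1],4),round(rect[2],1),'z',np.median(W[m][:,2]).round(4))
    rg('spacer',.556,-.357,.01,.022); rg('brass',.42,.302,.01,.022); rg('bin',.56,.315,.034,.046)
    rg('carton',.415,-.3,.052,.07); rg('hubtop',.556,.075,.037,.049); rg('hub',.556,.075,.058,.08,.03); rg('captop',.535,-.13,.037,.048);rg('cap',.535,-.13,.049,.06)
E
```

```text
top spacer 495 mean [ 0.5507 -0.3569] rect [ 0.5509 -0.3576] [0.0604 0.0608] 0.1 z 0.0162
top brass 360 mean [0.4206 0.2916] rect [0.4205 0.2915] [0.0533 0.0547] 2.0 z 0.016
top bin 255 mean [0.5611 0.3057] rect [0.5614 0.3049] [0.0608 0.0509] 20.4 z 0.0398
top carton 994 mean [ 0.4105 -0.2992] rect [ 0.4102 -0.2999] [0.0575 0.0572] 12.0 z 0.0604
top hubtop 1849 mean [0.5554 0.0741] rect [0.5556 0.0745] [0.0842 0.084 ] 83.9 z 0.0435
top hub 126 mean [0.5554 0.0741] rect [0.5553 0.0748] [0.0222 0.0221] 45.9 z 0.0674
top captop 1282 mean [ 0.5331 -0.1234] rect [ 0.5337 -0.1246] [0.0848 0.084 ] 83.7 z 0.0434
top cap 693 mean [ 0.5338 -0.1239] rect [ 0.5359 -0.1327] [0.055  0.0727] 12.9 z 0.0533
side spacer 691 mean [ 0.5546 -0.3579] rect [ 0.5549 -0.356 ] [0.0623 0.0595] 85.7 z 0.0166
side brass 219 mean [0.4248 0.2914] rect [0.4239 0.2925] [0.055  0.0557] 69.9 z 0.016
side bin 225 mean [0.5654 0.3045] rect [0.5648 0.3057] [0.0632 0.0576] 21.0 z 0.0391
side carton 1142 mean [ 0.4148 -0.3013] rect [ 0.4145 -0.2991] [0.057  0.0588] 13.0 z 0.0608
side hubtop 1101 mean [0.5595 0.0703] rect [0.5597 0.0751] [0.0873 0.0841] 83.1 z 0.044
side hub 99 mean [0.5596 0.0715] rect [0.5591 0.0723] [0.0202 0.0227] 85.4 z 0.0662
side captop 1074 mean [ 0.5371 -0.1302] rect [ 0.5369 -0.123 ] [0.0887 0.0833] 84.6 z 0.0439
side cap 606 mean [ 0.538  -0.1243] rect [ 0.5377 -0.1202] [0.0628 0.0739] 83.8 z 0.0538
```

View pics/crop.png

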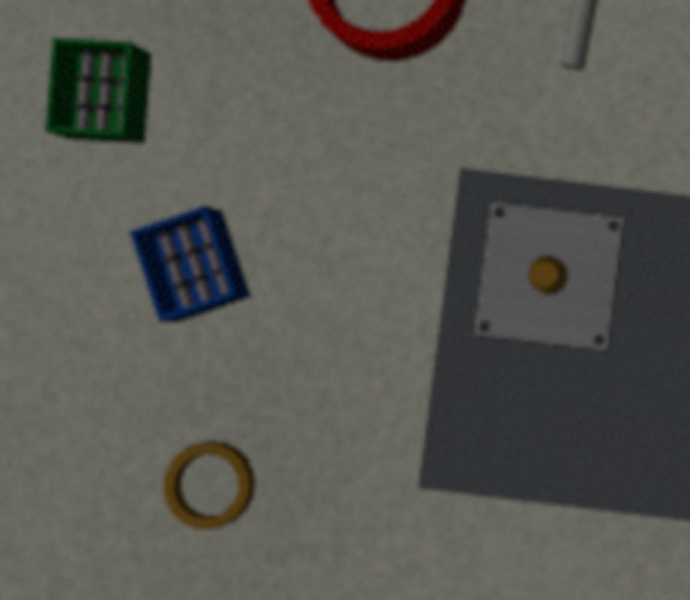

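```bash
cat >> h.py <<'E'
def go(x,y,z,ang=None):
    """units still to go: shift in present tool axes, then turn about tool z so that the closing line has world angle ang (deg, mod 180)"""
    s=env.get_state();R=Ro.from_quat(s['tool_rot']).as_matrix();p=np.array(s['eef_pos'])
    a=np.degrees(np.arctan2(R[1,1],R[0,1]))
    print('t',round(s['time_s'],2),'tcp',p.round(4),'close ang',round(a,1),'open',round(s['opening'],4),'tilt',np.degrees(np.arccos(-R[2,2])).round(2),'j1,j7',np.round([s['joint_pos'][0],s['joint_pos'][6]],2))
    for k in ([0] if ang is None else [0,180,-180]):
        w=0 if ang is None else -(ang+k-a)/30
        if abs(w)>4: continue
        R2=R@Ro.from_rotvec([0,0,np.radians(30*w)]).as_matrix();d=np.array([x,y,z])-p
        print(' turn wz',round(w,3),'shift before turn',(R.T@d/.075).round(3),'after turn',(R2.T@d/.075).round(3))
E
python3 -c "
from h import *
go(.563,.305,.2,110.5);go(.563,.305,.2,20.5)"
```

```text
t 1.1 tcp [0.1732 0.6005 0.2267] close ang 73.9 open 0.0918 tilt 0.0 j1,j7 [-1.39 -0.08]
 turn wz -1.22 shift before turn [-6.086 -2.345  0.356] after turn [-3.488 -5.511  0.356]
t 1.1 tcp [0.1732 0.6005 0.2267] close ang 73.9 open 0.0918 tilt 0.0 j1,j7 [-1.39 -0.08]
 turn wz 1.78 shift before turn [-6.086 -2.345  0.356] after turn [-5.511  3.488  0.356]
```

Blue bin is at top pixel (163,248) and the look-alike green one at (132,190). The blue one with screws fits the description, and the crop confirms it at crop pixel (190,263).

Emit:
apply_moves([
  [[0, 0, 0], [0, 0, 0.22], -1],
  [[0, 0, 0], [0, 0, 0.22], -1],
  [[0, 0, 0], [0, 0, 0.22], -1],
  [[0, 0, 0], [0, 0, 0.22], -1],
  [[0, 0, 0], [0, 0, 0.22], -1],
  [[0, 0, 0], [0, 0, 0.22], -1],
  [[0, 0, 0], [0, 0, 0.22], -1],
  [[0, 0, 0], [0, 0, 0.24], -1],
])

```text
time_s: 1.9
eef_pos: [0.1732, 0.6005, 0.2268]
tool_rot: [0.572, 0.82, 0.0, -0.0]
ft_force: [0.0, -0.3, 0.5]
opening: 0.0917
grasp_force: 0.0
```

Emit:
apply_moves([
  [[-0.35, 0.22, 0], [0, 0, 0], -1],
  [[-0.35, 0.22, 0], [0, 0, 0], -1],
  [[-0.35, 0.22, 0], [0, 0, 0], -1],
  [[-0.35, 0.22, 0], [0, 0, 0], -1],
  [[-0.35, 0.22, 0], [0, 0, 0], -1],
  [[-0.35, 0.22, 0], [0, 0, 0], -1],
  [[-0.35, 0.22, 0], [0, 0, 0], -1],
  [[-0.35, 0.22, 0], [0, 0, 0], -1],
  [[-0.35, 0.22, 0], [0, 0, 0], -1],
  [[-0.35, 0.22, 0], [0, 0, 0], -1],
  [[-0.35, 0.22, 0], [0, 0, 0], -1],
  [[-0.35, 0.22, 0], [0, 0, 0], -1],
  [[-0.35, 0.22, 0], [0, 0, 0], -1],
  [[-0.35, 0.22, 0], [0, 0, 0], -1],
  [[-0.35, 0.22, 0], [0, 0, 0], -1],
  [[-0.26, 0.19, 0.1], [0, 0, 0], -1],
  [[0, 0, 0], [0, 0, 0], -1],
  [[0, 0, 0], [0, 0, 0], -1],
])

```text
time_s: 3.7
eef_pos: [0.5632, 0.3048, 0.2189]
tool_rot: [0.57, 0.821, -0.0, -0.0]
ft_force: [-0.0, 0.2, 0.0]
opening: 0.0919
grasp_force: 0.0
```

```bash
cat >> h.py <<'E'
def blob(W,nm,x,y,zl,zh,r=.05):
    W=W.reshape(-1,3);m=(np.hypot(W[:,0]-x,W[:,1]-y)<r)&(W[:,2]>zl)&(W[:,2]<zh)
    q=W[m][:,:2].astype(np.float32)
    if len(q)<20: print(nm,'few',len(q));return
    rc=cv2.minAreaRect(q);c,rad=cv2.minEnclosingCircle(q)
    print(nm,len(q),'rect',np.round(rc[0],4),np.round(rc[1],4),round(rc[2],1),'circ',np.round(c,4),round(rad,4),'z',np.median(W[m][:,2]).round(4))
def wrist(n=None):
    s=env.get_state();c=env.camera('wrist')
    if n: save(c,n)
    return world(c,s),c
E
python3 - <<'E'
from h import *
go(.563,.305,.2,20.5)
W,c=wrist('w1'); blob(W,'bin',.563,.305,.034,.046); go(.563,.305,.2,20.5)
E
```

```text
t 3.7 tcp [0.5632 0.3048 0.2189] close ang 20.4 open 0.0919 tilt 0.04 j1,j7 [-0.81 -0.07]
 turn wz -0.002 shift before turn [ 0.003 -0.001  0.252] after turn [ 0.003 -0.001  0.252]
bin 1152 rect [0.5635 0.3057] [0.0602 0.0502] 20.1 circ [0.5636 0.3058] 0.0388 z 0.0413
t 3.75 tcp [0.5626 0.3058 0.2191] close ang 20.5 open 0.0915 tilt 0.04 j1,j7 [-0.81 -0.07]
 turn wz 0.001 shift before turn [-0.012  0.001  0.255] after turn [-0.012  0.001  0.255]
```

Emit:
apply_moves([
  [[0, 0, 0.4], [0, 0, 0], -1],
  [[0, 0, 0.4], [0, 0, 0], -1],
  [[0, 0, 0.4], [0, 0, 0], -1],
  [[0, 0, 0.4], [0, 0, 0], -1],
  [[0, 0, 0.4], [0, 0, 0], -1],
  [[0, 0, 0.4], [0, 0, 0], -1],
  [[0, 0, 0.2], [0, 0, 0], -1],
  [[0, 0, 0.19], [0, 0, 0], -1],
  [[0, 0, 0], [0, 0, 0], -1],
  [[0, 0, 0], [0, 0, 0], 1],
  [[0, 0, 0], [0, 0, 0], 1],
  [[0, 0, 0], [0, 0, 0], 1],
  [[0, 0, 0], [0, 0, 0], 1],
  [[0, 0, 0], [0, 0, 0], 1],
  [[0, 0, 0], [0, 0, 0], 1],
], squeeze=20)

```text
time_s: 5.25
eef_pos: [0.5635, 0.3054, 0.0106]
tool_rot: [0.57, 0.822, 0.0, 0.0]
ft_force: [-0.6, -0.3, 5.9]
opening: 0.0598
grasp_force: 20.0
```

Emit:
apply_moves([
  [[0, 0, -0.3], [0, 0, 0], 1],
  [[0, 0, -0.4], [0, 0, 0], 1],
  [[0, 0, -0.4], [0, 0, 0], 1],
  [[0, 0, -0.4], [0, 0, 0], 1],
  [[0, 0, -0.4], [0, 0, 0], 1],
  [[0, 0, 0], [0, 0, 0], 1],
])

```text
time_s: 5.85
eef_pos: [0.5653, 0.306, 0.1566]
tool_rot: [0.57, 0.822, 0.003, 0.001]
ft_force: [1.0, -0.3, -1.9]
opening: 0.0601
grasp_force: 20.0
```

```bash
python3 -c "
from h import *
go(.5464,-.0247,.15,-6.3)"
```

```text
t 5.85 tcp [0.5653 0.306  0.1566] close ang 20.5 open 0.0601 tilt 0.37 j1,j7 [-0.8  -0.04]
 turn wz 0.893 shift before turn [-4.043 -1.78   0.071] after turn [-4.411  0.233  0.071]
```

Emit:
apply_moves([
  [[0, 0, 0], [0, 0, 0.22], 1],
  [[0, 0, 0], [0, 0, 0.22], 1],
  [[0, 0, 0], [0, 0, 0.22], 1],
  [[0, 0, 0], [0, 0, 0.23], 1],
  [[-0.2, 0.01, 0], [0, 0, 0], 1],
  [[-0.4, 0.02, 0], [0, 0, 0], 1],
  [[-0.4, 0.02, 0], [0, 0, 0], 1],
  [[-0.4, 0.02, 0], [0, 0, 0], 1],
  [[-0.4, 0.02, 0], [0, 0, 0], 1],
  [[-0.4, 0.02, 0], [0, 0, 0], 1],
  [[-0.4, 0.02, 0], [0, 0, 0], 1],
  [[-0.4, 0.02, 0], [0, 0, 0], 1],
  [[-0.4, 0.02, 0], [0, 0, 0], 1],
  [[-0.4, 0.02, 0], [0, 0, 0], 1],
  [[-0.4, 0.02, 0], [0, 0, 0], 1],
  [[-0.2, 0.02, 0], [0, 0, 0], 1],
  [[0, 0, 0], [0, 0, 0], 1],
  [[0, 0, 0], [0, 0, 0], 1],
])

```text
time_s: 7.65
eef_pos: [0.5445, -0.0242, 0.1522]
tool_rot: [0.744, 0.668, 0.0, -0.0]
ft_force: [0.5, 1.2, -1.3]
opening: 0.0601
grasp_force: 20.0
```

```bash
python3 - <<'E'
from h import *
W,c=wrist('w2')
blob(W,'hubtop',.5575,.0745,.038,.049,.065);blob(W,'captop',.5353,-.124,.038,.048,.065);blob(W,'cap',.5353,-.124,.05,.06,.04);blob(W,'hub',.5575,.0745,.058,.08,.03)
go(.5464,-.0247,.0145,-6.3)
E
```

```text
hubtop 18313 rect [0.5576 0.0749] [0.0841 0.0843] 83.8 circ [0.5576 0.0749] 0.0588 z 0.0446
captop few 0
cap few 0
hub 1478 rect [0.5576 0.0747] [0.0231 0.0234] 8.0 circ [0.5577 0.0747] 0.0121 z 0.0688
t 7.7 tcp [ 0.5446 -0.0234  0.1522] close ang -6.1 open 0.0597 tilt 0.05 j1,j7 [-0.43  0.09]
 turn wz 0.008 shift before turn [-0.016  0.026  1.836] after turn [-0.016  0.026  1.836]
```

View pics/w2.png

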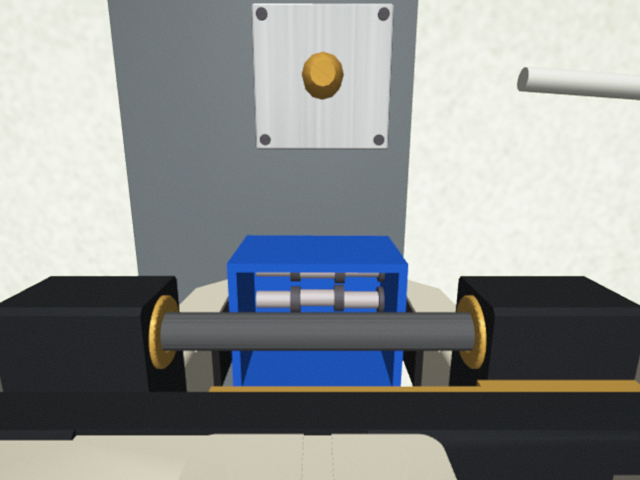

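The bin is held square at pixel (320,310), and the hub shows at (322,75). Both match the measurements, so I'm lowering it.

Emit:
apply_moves([
  [[-0.01, 0.03, 0.3], [0, 0, 0], 1],
  [[0, 0, 0.3], [0, 0, 0], 1],
  [[0, 0, 0.3], [0, 0, 0], 1],
  [[0, 0, 0.3], [0, 0, 0], 1],
  [[0, 0, 0.3], [0, 0, 0], 1],
  [[0, 0, 0.2], [0, 0, 0], 1],
  [[0, 0, 0.13], [0, 0, 0], 1],
  [[0, 0, 0], [0, 0, 0], 1],
  [[0, 0, 0], [0, 0, 0], 1],
])

```text
time_s: 8.6
eef_pos: [0.5471, -0.0251, 0.0155]
tool_rot: [0.744, 0.668, 0.0, -0.0]
ft_force: [0.1, -0.2, -2.0]
opening: 0.0599
grasp_force: 20.0
```

Emit:
apply_moves([
  [[0, 0, 0], [0, 0, 0], -1],
  [[0, 0, 0], [0, 0, 0], -1],
  [[0, 0, 0], [0, 0, 0], -1],
  [[0, 0, 0], [0, 0, 0], -1],
  [[0, 0, -0.2], [0, 0, 0], -1],
  [[0, 0, -0.4], [0, 0, 0], -1],
  [[0, 0, -0.4], [0, 0, 0], -1],
  [[0, 0, -0.4], [0, 0, 0], -1],
  [[0, 0, -0.4], [0, 0, 0], -1],
  [[0, 0, -0.2], [0, 0, 0], -1],
  [[0, 0, 0], [0, 0, 0], -1],
])

```text
time_s: 9.7
eef_pos: [0.5483, -0.0259, 0.1675]
tool_rot: [0.744, 0.668, 0.002, 0.001]
ft_force: [-0.6, 0.4, 0.2]
opening: 0.092
grasp_force: 0.0
```

```bash
python3 - <<'E'
from h import *
W,c=wrist(); blob(W,'bin',.5464,-.0247,.037,.051)
go(.553,-.357,.15,-6.3)
E
```

```text
bin 1710 rect [ 0.547  -0.0253] [0.0508 0.0602] 84.0 circ [ 0.5471 -0.0251] 0.039 z 0.0442
t 9.75 tcp [ 0.5474 -0.0257  0.166 ] close ang -6.2 open 0.0916 tilt 0.12 j1,j7 [-0.44  0.09]
 turn wz 0.004 shift before turn [-4.384  0.55   0.211] after turn [-4.382  0.559  0.211]
```

Emit:
apply_moves([
  [[-0.2, 0.03, 0], [0, 0, 0], -1],
  [[-0.38, 0.05, 0], [0, 0, 0], -1],
  [[-0.4, 0.05, 0], [0, 0, 0], -1],
  [[-0.4, 0.05, 0], [0, 0, 0], -1],
  [[-0.4, 0.05, 0], [0, 0, 0], -1],
  [[-0.4, 0.05, 0], [0, 0, 0], -1],
  [[-0.4, 0.05, 0], [0, 0, 0], -1],
  [[-0.4, 0.05, 0], [0, 0, 0], -1],
  [[-0.4, 0.05, 0], [0, 0, 0], -1],
  [[-0.4, 0.05, 0], [0, 0, 0], -1],
  [[-0.4, 0.05, 0], [0, 0, 0], -1],
  [[-0.2, 0.03, 0], [0, 0, 0], -1],
  [[0, 0, 0], [0, 0, 0], -1],
  [[0, 0, 0], [0, 0, 0], -1],
])

```text
time_s: 11.15
eef_pos: [0.5528, -0.3562, 0.1642]
tool_rot: [0.744, 0.668, 0.0, -0.001]
ft_force: [0.7, 0.2, -1.0]
opening: 0.0917
grasp_force: 0.0
```

```bash
python3 - <<'E'
from h import *
W,c=wrist(); blob(W,'spacer',.553,-.357,.011,.024)
go(.553,-.357,.003)
E
```

```text
spacer 2971 rect [ 0.5534 -0.3574] [0.0611 0.0604] 85.5 circ [ 0.5535 -0.3575] 0.031 z 0.0173
t 11.2 tcp [ 0.5532 -0.3554  0.1645] close ang -6.1 open 0.0918 tilt 0.1 j1,j7 [0.15 0.66]
 turn wz 0 shift before turn [-2.500e-02  1.000e-03  2.153e+00] after turn [-2.500e-02  1.000e-03  2.153e+00]
```

Emit:
apply_moves([
  [[-0.02, 0, 0.35], [0, 0, 0], -1],
  [[0, 0, 0.4], [0, 0, 0], -1],
  [[0, 0, 0.4], [0, 0, 0], -1],
  [[0, 0, 0.4], [0, 0, 0], -1],
  [[0, 0, 0.3], [0, 0, 0], -1],
  [[0, 0, 0.2], [0, 0, 0], -1],
  [[0, 0, 0.09], [0, 0, 0], -1],
  [[0, 0, 0], [0, 0, 0], -1],
  [[0, 0, 0], [0, 0, 0], 1],
  [[0, 0, 0], [0, 0, 0], 1],
  [[0, 0, 0], [0, 0, 0], 1],
  [[0, 0, 0], [0, 0, 0], 1],
  [[0, 0, 0], [0, 0, 0], 1],
  [[0, 0, 0], [0, 0, 0], 1],
], squeeze=15)

```text
time_s: 12.6
eef_pos: [0.5533, -0.3585, 0.0052]
tool_rot: [0.744, 0.668, 0.0, 0.0]
ft_force: [-0.4, 2.0, 4.9]
opening: 0.0617
grasp_force: 15.0
```

Emit:
apply_moves([
  [[0, 0, -0.2], [0, 0, 0], 1],
  [[0, 0, -0.35], [0, 0, 0], 1],
  [[0, 0, -0.4], [0, 0, 0], 1],
  [[0, 0, -0.4], [0, 0, 0], 1],
  [[0, 0, -0.35], [0, 0, 0], 1],
  [[0, 0, -0.2], [0, 0, 0], 1],
  [[0, 0, 0], [0, 0, 0], 1],
])

```text
time_s: 13.3
eef_pos: [0.554, -0.3592, 0.1498]
tool_rot: [0.744, 0.668, 0.001, 0.002]
ft_force: [0.4, -0.9, -0.8]
opening: 0.0613
grasp_force: 15.0
```

```bash
python3 - <<'E'
from h import *
c=env.camera('side');save(c,'s2')
W=world(c);blob(W,'bin',.5464,-.0247,.037,.049)
go(.5577,.0748,.145,-6.2)
E
```

```text
bin few 0
t 13.35 tcp [ 0.5533 -0.3585  0.1479] close ang -6.2 open 0.0615 tilt 0.08 j1,j7 [0.16 0.68]
 turn wz 0.0 shift before turn [ 5.75  -0.565  0.036] after turn [ 5.75  -0.566  0.036]
```

View pics/s2.png

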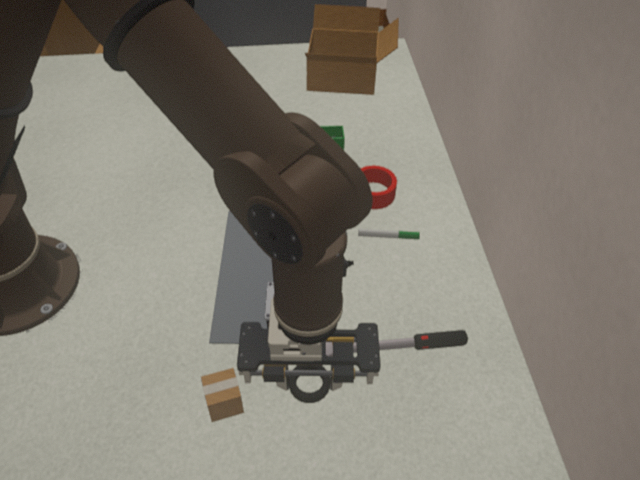

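The spacer hangs level in the fingers at pixel (310,383). I'm carrying it to the hub.

Emit:
apply_moves([
  [[0.2, -0.02, 0], [0, 0, 0], 1],
  [[0.4, -0.04, 0], [0, 0, 0], 1],
  [[0.4, -0.04, 0], [0, 0, 0], 1],
  [[0.4, -0.04, 0], [0, 0, 0], 1],
  [[0.4, -0.04, 0], [0, 0, 0], 1],
  [[0.4, -0.04, 0], [0, 0, 0], 1],
  [[0.4, -0.04, 0], [0, 0, 0], 1],
  [[0.4, -0.04, 0], [0, 0, 0], 1],
  [[0.4, -0.04, 0], [0, 0, 0], 1],
  [[0.4, -0.04, 0], [0, 0, 0], 1],
  [[0.4, -0.04, 0], [0, 0, 0], 1],
  [[0.4, -0.04, 0], [0, 0, 0], 1],
  [[0.4, -0.04, 0], [0, 0, 0], 1],
  [[0.4, -0.04, 0], [0, 0, 0], 1],
  [[0.35, -0.03, 0], [0, 0, 0], 1],
  [[0, 0, 0], [0, 0, 0], 1],
  [[0, 0, 0], [0, 0, 0], 1],
])

```text
time_s: 15.05
eef_pos: [0.5556, 0.0762, 0.1458]
tool_rot: [0.743, 0.669, -0.001, -0.001]
ft_force: [0.6, -0.6, -0.3]
opening: 0.0617
grasp_force: 15.0
```

```bash
python3 - <<'E'
from h import *
W,c=wrist(); z=env.get_state()['eef_pos'][2]; blob(W,'held',.5577,.0748,z+.004,z+.02,.033)
go(.5577,.0748,.049,-6.2)
E
```

```text
held 8303 rect [0.5551 0.0776] [0.0616 0.0587] 59.9 circ [0.5575 0.0777] 0.0326 z 0.158
t 15.1 tcp [0.5559 0.075  0.1462] close ang -6.2 open 0.0614 tilt 0.13 j1,j7 [-0.6  -0.07]
 turn wz 0.001 shift before turn [0.002 0.027 1.296] after turn [0.002 0.027 1.296]
```

Emit:
apply_moves([
  [[-0.01, 0.03, 0.2], [0, 0, 0], 1],
  [[0, 0, 0.3], [0, 0, 0], 1],
  [[0, 0, 0.3], [0, 0, 0], 1],
  [[0, 0, 0.2], [0, 0, 0], 1],
  [[0, 0, 0.15], [0, 0, 0], 1],
  [[0, 0, 0.14], [0, 0, 0], 1],
  [[0, 0, 0], [0, 0, 0], 1],
  [[0, 0, 0], [0, 0, 0], 1],
])

```text
time_s: 15.9
eef_pos: [0.5593, 0.0737, 0.0506]
tool_rot: [0.744, 0.668, 0.0, 0.0]
ft_force: [0.8, 0.6, -0.2]
opening: 0.062
grasp_force: 15.0
```

Emit:
apply_moves([
  [[0, 0, 0], [0, 0, 0], -1],
  [[0, 0, 0], [0, 0, 0], -1],
  [[0, 0, 0], [0, 0, 0], -1],
  [[0, 0, 0], [0, 0, 0], -1],
  [[0, 0, -0.2], [0, 0, 0], -1],
  [[0, 0, -0.35], [0, 0, 0], -1],
  [[0, 0, -0.4], [0, 0, 0], -1],
  [[0, 0, -0.4], [0, 0, 0], -1],
  [[0, 0, -0.25], [0, 0, 0], -1],
  [[0, 0, 0], [0, 0, 0], -1],
])

```text
time_s: 16.9
eef_pos: [0.5609, 0.0741, 0.1733]
tool_rot: [0.744, 0.668, 0.002, 0.001]
ft_force: [0.6, 0.2, -0.5]
opening: 0.0918
grasp_force: 0.0
```

```bash
python3 - <<'E'
from h import *
W,c=wrist('w3'); blob(W,'spacer',.5577,.0748,.055,.064,.045)
go(.4225,.292,.165,-6.2)
E
```

```text
spacer 3768 rect [0.5597 0.075 ] [0.061  0.0607] 82.7 circ [0.5597 0.0749] 0.0311 z 0.0604
t 16.95 tcp [0.56   0.0742 0.1717] close ang -6.2 open 0.0921 tilt 0.16 j1,j7 [-0.61 -0.08]
 turn wz 0.001 shift before turn [ 2.69  -2.135  0.087] after turn [ 2.689 -2.136  0.087]
```

View pics/w3.png

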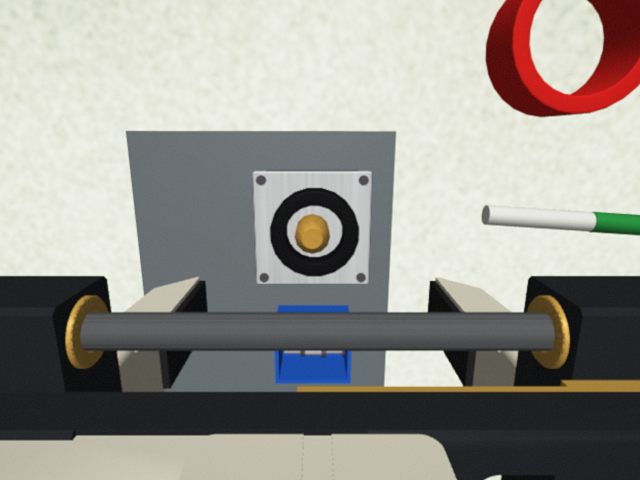

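The spacer lies flat around the hub at pixel (314,232), 2 mm off centre. Next is the brass ring.

Emit:
apply_moves([
  [[0.2, -0.15, 0], [0, 0, 0], -1],
  [[0.3, -0.24, 0], [0, 0, 0], -1],
  [[0.3, -0.24, 0], [0, 0, 0], -1],
  [[0.3, -0.24, 0], [0, 0, 0], -1],
  [[0.3, -0.24, 0], [0, 0, 0], -1],
  [[0.3, -0.24, 0], [0, 0, 0], -1],
  [[0.3, -0.24, 0], [0, 0, 0], -1],
  [[0.3, -0.24, 0], [0, 0, 0], -1],
  [[0.25, -0.2, 0], [0, 0, 0], -1],
  [[0.14, -0.1, 0], [0, 0, 0], -1],
  [[0, 0, 0], [0, 0, 0], -1],
  [[0, 0, 0], [0, 0, 0], -1],
])

```text
time_s: 18.15
eef_pos: [0.4226, 0.2907, 0.1701]
tool_rot: [0.744, 0.668, -0.0, 0.0]
ft_force: [0.8, -0.3, 0.8]
opening: 0.0919
grasp_force: 0.0
```

```bash
python3 - <<'E'
from h import *
W,c=wrist(); blob(W,'brass',.4225,.292,.011,.024)
go(.4225,.292,.004)
E
```

```text
brass 2002 rect [0.4228 0.2929] [0.0547 0.0553] 54.7 circ [0.4226 0.2928] 0.028 z 0.0173
t 18.2 tcp [0.4229 0.2904 0.1703] close ang -6.3 open 0.0916 tilt 0.05 j1,j7 [-1.09 -0.61]
 turn wz 0 shift before turn [ 0.022 -0.008  2.217] after turn [ 0.022 -0.008  2.217]
```

Emit:
apply_moves([
  [[0.03, 0, 0.35], [0, 0, 0], -1],
  [[0, 0, 0.4], [0, 0, 0], -1],
  [[0, 0, 0.4], [0, 0, 0], -1],
  [[0, 0, 0.4], [0, 0, 0], -1],
  [[0, 0, 0.35], [0, 0, 0], -1],
  [[0, 0, 0.2], [0, 0, 0], -1],
  [[0, 0, 0.1], [0, 0, 0], -1],
  [[0, 0, 0], [0, 0, 0], -1],
  [[0, 0, 0], [0, 0, 0], 1],
  [[0, 0, 0], [0, 0, 0], 1],
  [[0, 0, 0], [0, 0, 0], 1],
  [[0, 0, 0], [0, 0, 0], 1],
  [[0, 0, 0], [0, 0, 0], 1],
  [[0, 0, 0], [0, 0, 0], 1],
  [[0, 0, 0], [0, 0, 0], 1],
], squeeze=25)

```text
time_s: 19.7
eef_pos: [0.4225, 0.2943, 0.0058]
tool_rot: [0.744, 0.668, 0.0, -0.0]
ft_force: [-1.2, 0.2, 5.7]
opening: 0.0553
grasp_force: 25.0
```

Emit:
apply_moves([
  [[0, 0, -0.2], [0, 0, 0], 1],
  [[0, 0, -0.35], [0, 0, 0], 1],
  [[0, 0, -0.4], [0, 0, 0], 1],
  [[0, 0, -0.4], [0, 0, 0], 1],
  [[0, 0, -0.35], [0, 0, 0], 1],
  [[0, 0, -0.2], [0, 0, 0], 1],
  [[0, 0, 0], [0, 0, 0], 1],
])

```text
time_s: 20.4
eef_pos: [0.4232, 0.2947, 0.1496]
tool_rot: [0.744, 0.668, 0.002, -0.0]
ft_force: [1.0, -0.4, -2.1]
opening: 0.0558
grasp_force: 25.0
```

```bash
python3 - <<'E'
from h import *
W,c=wrist();s=env.get_state();z=s['eef_pos'][2]; blob(W,'held',*s['eef_pos'][:2],z+.002,z+.02,.03)
go(.559,.0748,.148,-6.2)
E
```

```text
held 6597 rect [0.4231 0.2935] [0.0551 0.0558] 37.1 circ [0.4226 0.2952] 0.0298 z 0.161
t 20.45 tcp [0.4225 0.2943 0.1483] close ang -6.2 open 0.0553 tilt 0.08 j1,j7 [-1.08 -0.59]
 turn wz 0.001 shift before turn [-2.714e+00  2.124e+00  2.000e-03] after turn [-2.714e+00  2.126e+00  2.000e-03]
```

Emit:
apply_moves([
  [[-0.2, 0.15, 0], [0, 0, 0], 1],
  [[-0.3, 0.24, 0], [0, 0, 0], 1],
  [[-0.3, 0.24, 0], [0, 0, 0], 1],
  [[-0.3, 0.24, 0], [0, 0, 0], 1],
  [[-0.3, 0.24, 0], [0, 0, 0], 1],
  [[-0.3, 0.24, 0], [0, 0, 0], 1],
  [[-0.3, 0.24, 0], [0, 0, 0], 1],
  [[-0.3, 0.24, 0], [0, 0, 0], 1],
  [[-0.25, 0.18, 0], [0, 0, 0], 1],
  [[-0.16, 0.11, 0], [0, 0, 0], 1],
  [[0, 0, 0], [0, 0, 0], 1],
  [[0, 0, 0], [0, 0, 0], 1],
])

```text
time_s: 21.65
eef_pos: [0.5577, 0.0755, 0.1471]
tool_rot: [0.744, 0.668, -0.001, -0.001]
ft_force: [0.2, -0.3, -1.4]
opening: 0.0551
grasp_force: 25.0
```

```bash
python3 - <<'E'
from h import *
W,c=wrist();s=env.get_state();z=s['eef_pos'][2]; blob(W,'held',*s['eef_pos'][:2],z+.002,z+.02,.03)
go(.559,.0748,.066,-6.2)
E
```

```text
held 6500 rect [0.5574 0.0745] [0.0552 0.0554] 37.9 circ [0.5577 0.0764] 0.03 z 0.1584
t 21.7 tcp [0.5577 0.0761 0.1473] close ang -6.1 open 0.0553 tilt 0.09 j1,j7 [-0.6  -0.07]
 turn wz 0.003 shift before turn [-0.016  0.021  1.084] after turn [-0.016  0.021  1.084]
```

Emit:
apply_moves([
  [[-0.01, 0.01, 0.2], [0, 0, 0], 1],
  [[0, 0, 0.3], [0, 0, 0], 1],
  [[0, 0, 0.2], [0, 0, 0], 1],
  [[0, 0, 0.15], [0, 0, 0], 1],
  [[0, 0, 0.15], [0, 0, 0], 1],
  [[0, 0, 0.09], [0, 0, 0], 1],
  [[0, 0, 0], [0, 0, 0], 1],
  [[0, 0, 0], [0, 0, 0], 1],
])

```text
time_s: 22.5
eef_pos: [0.5594, 0.074, 0.0665]
tool_rot: [0.744, 0.668, 0.0, 0.0]
ft_force: [-0.1, 0.2, -0.8]
opening: 0.0553
grasp_force: 25.0
```

Emit:
apply_moves([
  [[0, 0, 0], [0, 0, 0], -1],
  [[0, 0, 0], [0, 0, 0], -1],
  [[0, 0, 0], [0, 0, 0], -1],
  [[0, 0, 0], [0, 0, 0], -1],
  [[0, 0, -0.2], [0, 0, 0], -1],
  [[0, 0, -0.35], [0, 0, 0], -1],
  [[0, 0, -0.4], [0, 0, 0], -1],
  [[0, 0, -0.4], [0, 0, 0], -1],
  [[0, 0, -0.25], [0, 0, 0], -1],
  [[0, 0, 0], [0, 0, 0], -1],
])

```text
time_s: 23.5
eef_pos: [0.5609, 0.074, 0.1891]
tool_rot: [0.744, 0.668, 0.002, 0.001]
ft_force: [-0.2, 0.8, -1.2]
opening: 0.0918
grasp_force: 0.0
```

```bash
python3 - <<'E'
from h import *
W,c=wrist('w4'); blob(W,'brass',.559,.0748,.0725,.08,.045);blob(W,'spacer',.559,.0748,.055,.063,.045)
go(.4125,-.2995,.185,102.5)
E
```

```text
brass 2483 rect [0.5589 0.0729] [0.055  0.0547] 85.4 circ [0.5591 0.0727] 0.0279 z 0.0763
spacer 1300 rect [0.5614 0.0786] [0.0531 0.0599] 51.6 circ [0.5593 0.0752] 0.031 z 0.0602
t 23.55 tcp [0.5599 0.0741 0.1874] close ang -6.2 open 0.092 tilt 0.16 j1,j7 [-0.62 -0.09]
 turn wz -3.623 shift before turn [-5.165 -1.418  0.022] after turn [ 2.998 -4.438  0.022]
 turn wz 2.377 shift before turn [-5.165 -1.418  0.022] after turn [-2.998  4.438  0.022]
```

View pics/w4.png

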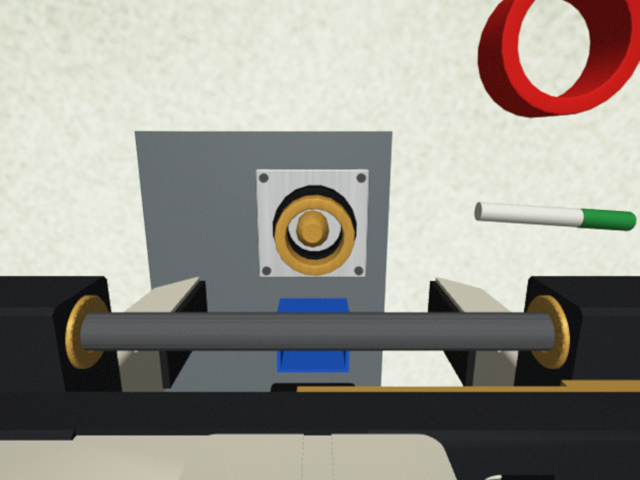

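The stack looks right: brass ring at (315,235) flat on the spacer, within 3 mm of the hub. Now the carton.

Emit:
apply_moves([
  [[-0.2, -0.05, 0], [0, 0, 0], -1],
  [[-0.4, -0.11, 0], [0, 0, 0], -1],
  [[-0.4, -0.11, 0], [0, 0, 0], -1],
  [[-0.4, -0.11, 0], [0, 0, 0], -1],
  [[-0.4, -0.11, 0], [0, 0, 0], -1],
  [[-0.4, -0.11, 0], [0, 0, 0], -1],
  [[-0.4, -0.11, 0], [0, 0, 0], -1],
  [[-0.4, -0.11, 0], [0, 0, 0], -1],
  [[-0.4, -0.11, 0], [0, 0, 0], -1],
  [[-0.4, -0.11, 0], [0, 0, 0], -1],
  [[-0.4, -0.11, 0], [0, 0, 0], -1],
  [[-0.4, -0.11, 0], [0, 0, 0], -1],
  [[-0.4, -0.11, 0], [0, 0, 0], -1],
  [[-0.17, -0.05, 0], [0, 0, 0], -1],
  [[0, 0, 0], [0, 0, 0], -1],
])

```text
time_s: 25.05
eef_pos: [0.4093, -0.3018, 0.1855]
tool_rot: [0.746, 0.666, -0.001, -0.001]
ft_force: [-0.1, -0.2, 1.2]
opening: 0.092
grasp_force: 0.0
```

Emit:
apply_moves([
  [[0, 0, 0], [0, 0, 0.22], -1],
  [[0, 0, 0], [0, 0, 0.22], -1],
  [[0, 0, 0], [0, 0, 0.22], -1],
  [[0, 0, 0], [0, 0, 0.22], -1],
  [[0, 0, 0], [0, 0, 0.22], -1],
  [[0, 0, 0], [0, 0, 0.22], -1],
  [[0, 0, 0], [0, 0, 0.22], -1],
  [[0, 0, 0], [0, 0, 0.22], -1],
  [[0, 0, 0], [0, 0, 0.22], -1],
  [[0, 0, 0], [0, 0, 0.22], -1],
  [[0, 0, 0], [0, 0, 0.17], -1],
  [[0, 0, 0], [0, 0, 0], -1],
  [[0, 0, 0], [0, 0, 0], -1],
])

```text
time_s: 26.35
eef_pos: [0.4117, -0.2988, 0.1857]
tool_rot: [0.994, 0.113, -0.0, -0.0]
ft_force: [0.2, -0.3, -0.2]
opening: 0.0919
grasp_force: 0.0
```

```bash
python3 - <<'E'
from h import *
go(.4125,-.2995,.025,102.5)
W,c=wrist(); blob(W,'carton',.4125,-.2995,.055,.07)
E
```

```text
t 26.35 tcp [ 0.4117 -0.2988  0.1857] close ang -77.1 open 0.0919 tilt 0.06 j1,j7 [-0.21 -0.37]
 turn wz 0.015 shift before turn [0.009 0.013 2.143] after turn [0.01  0.013 2.143]
carton 6068 rect [ 0.4123 -0.3006] [0.0572 0.0559] 11.8 circ [ 0.4125 -0.3004] 0.0389 z 0.0617
```

Emit:
apply_moves([
  [[0.01, 0.02, 0.35], [0, 0, 0.02], -1],
  [[0, 0, 0.4], [0, 0, 0], -1],
  [[0, 0, 0.4], [0, 0, 0], -1],
  [[0, 0, 0.4], [0, 0, 0], -1],
  [[0, 0, 0.35], [0, 0, 0], -1],
  [[0, 0, 0.24], [0, 0, 0], -1],
  [[0, 0, 0], [0, 0, 0], -1],
  [[0, 0, 0], [0, 0, 0], -1],
  [[0, 0, 0], [0, 0, 0], 1],
  [[0, 0, 0], [0, 0, 0], 1],
  [[0, 0, 0], [0, 0, 0], 1],
  [[0, 0, 0], [0, 0, 0], 1],
  [[0, 0, 0], [0, 0, 0], 1],
  [[0, 0, 0], [0, 0, 0], 1],
  [[0, 0, 0], [0, 0, 0], 1],
], squeeze=25)

```text
time_s: 27.9
eef_pos: [0.4127, -0.301, 0.0259]
tool_rot: [0.994, 0.106, 0.0, -0.0]
ft_force: [-1.1, 2.2, 4.9]
opening: 0.0561
grasp_force: 25.0
```

Emit:
apply_moves([
  [[0, 0, -0.2], [0, 0, 0], 1],
  [[0, 0, -0.35], [0, 0, 0], 1],
  [[0, 0, -0.35], [0, 0, 0], 1],
  [[0, 0, -0.3], [0, 0, 0], 1],
  [[0, 0, 0], [0, 0, 0.2], 1],
  [[0, 0, 0], [0, 0, 0.2], 1],
  [[0, 0, 0], [0, 0, 0.2], 1],
  [[0, 0, 0], [0, 0, 0], 1],
  [[0, 0, 0], [0, 0, 0], 1],
])

```text
time_s: 28.8
eef_pos: [0.4124, -0.3013, 0.116]
tool_rot: [0.999, -0.05, -0.0, 0.0]
ft_force: [0.1, -0.3, -1.3]
opening: 0.0562
grasp_force: 25.0
```

```bash
python3 - <<'E'
from h import *
a=np.radians(-6.25);ex=np.array([np.cos(a),np.sin(a)]);ey=np.array([-ex[1],ex[0]])
t=np.array([.5577,.0748])-.2*ey; print('cap',t); t=t-.093*ex; print('goal',t)
go(*t,.11,83.75)
W,c=wrist(); s=env.get_state();z=s['eef_pos'][2];blob(W,'held',*s['eef_pos'][:2],z+.025,z+.045)
E
```

```text
cap [ 0.53592663 -0.12401127]
goal [ 0.44347939 -0.11388665]
t 28.8 tcp [ 0.4124 -0.3013  0.116 ] close ang -95.7 open 0.0562 tilt 0.02 j1,j7 [-0.17 -0.52]
 turn wz 0.017 shift before turn [ 0.163 -2.528  0.08 ] after turn [ 0.14 -2.53  0.08]
held 17596 rect [ 0.4177 -0.3029] [0.0903 0.0469] 84.5 circ [ 0.4223 -0.3033] 0.0452 z 0.1516
```

Emit:
apply_moves([
  [[0.01, -0.2, 0], [0, 0, 0.02], 1],
  [[0.02, -0.35, 0], [0, 0, 0], 1],
  [[0.02, -0.35, 0], [0, 0, 0], 1],
  [[0.02, -0.35, 0], [0, 0, 0], 1],
  [[0.02, -0.35, 0], [0, 0, 0], 1],
  [[0.02, -0.35, 0], [0, 0, 0], 1],
  [[0.02, -0.35, 0], [0, 0, 0], 1],
  [[0.02, -0.23, 0], [0, 0, 0], 1],
  [[0, 0, 0], [0, 0, 0], 1],
  [[0, 0, 0], [0, 0, 0], 1],
])

```text
time_s: 29.85
eef_pos: [0.445, -0.1141, 0.1159]
tool_rot: [0.998, -0.056, 0.0, 0.0]
ft_force: [-0.1, 0.2, -2.0]
opening: 0.0559
grasp_force: 25.0
```

```bash
python3 - <<'E'
from h import *
go(.4435,-.1139,.0297,83.75)
E
```

```text
t 29.85 tcp [ 0.445  -0.1141  0.1159] close ang -96.4 open 0.0559 tilt 0.01 j1,j7 [-0.65 -0.88]
 turn wz -0.004 shift before turn [-2.100e-02 -1.000e-03  1.149e+00] after turn [-2.100e-02 -1.000e-03  1.149e+00]
```

Emit:
apply_moves([
  [[-0.02, 0, 0.2], [0, 0, 0], 1],
  [[0, 0, 0.3], [0, 0, 0], 1],
  [[0, 0, 0.3], [0, 0, 0], 1],
  [[0, 0, 0.2], [0, 0, 0], 1],
  [[0, 0, 0.15], [0, 0, 0], 1],
  [[0, 0, 0], [0, 0, 0], 1],
  [[0, 0, 0], [0, 0, 0], 1],
])

```text
time_s: 30.55
eef_pos: [0.4436, -0.1147, 0.0297]
tool_rot: [0.998, -0.057, 0.0, 0.0]
ft_force: [-0.5, 0.1, -2.0]
opening: 0.0556
grasp_force: 25.0
```

Emit:
apply_moves([
  [[0, 0, 0], [0, 0, 0], -1],
  [[0, 0, 0], [0, 0, 0], -1],
  [[0, 0, 0], [0, 0, 0], -1],
  [[0, 0, 0], [0, 0, 0], -1],
  [[0, 0, -0.2], [0, 0, 0], -1],
  [[0, 0, -0.35], [0, 0, 0], -1],
  [[0, 0, -0.4], [0, 0, 0], -1],
  [[0, 0, -0.4], [0, 0, 0], -1],
  [[0, 0, -0.4], [0, 0, 0], -1],
  [[0.3, 0, -0.3], [0, 0, 0], -1],
  [[0.4, 0, 0], [0, 0, 0], -1],
  [[0.4, 0, 0], [0, 0, 0], -1],
  [[0.2, 0, 0], [0, 0, 0], -1],
  [[0, 0, 0], [0, 0, 0], -1],
  [[0, 0, 0], [0, 0, 0], -1],
])

```text
time_s: 32.05
eef_pos: [0.5397, -0.1251, 0.183]
tool_rot: [0.998, -0.057, -0.0, 0.0]
ft_force: [-0.1, -0.0, -0.1]
opening: 0.0919
grasp_force: 0.0
```

```bash
python3 - <<'E'
from h import *
go(.4435,-.1139,.2)
W,c=wrist(); blob(W,'carton w',.4435,-.1139,.057,.072)
for n in ['top','side']:
    c=env.camera(n);save(c,n+'_end');W=world(c)
    blob(W,n+' carton',.4435,-.1139,.057,.07);blob(W,n+' bin',.5464,-.0247,.037,.048,.045);blob(W,n+' brass',.558,.0748,.072,.08,.04);blob(W,n+' cap',.536,-.124,.05,.058,.035)
E
```

```text
t 32.05 tcp [ 0.5397 -0.1251  0.183 ] close ang -96.5 open 0.0919 tilt 0.05 j1,j7 [-0.6  -0.97]
 turn wz 0 shift before turn [-1.292 -0.003 -0.226] after turn [-1.292 -0.003 -0.226]
carton w 2671 rect [ 0.4332 -0.1147] [0.0563 0.0339] 84.1 circ [ 0.4329 -0.1147] 0.0322 z 0.0646
top carton few 0
top bin 127 rect [ 0.5451 -0.0223] [0.0435 0.06  ] 83.6 circ [ 0.5452 -0.0225] 0.0367 z 0.0431
top brass 359 rect [0.5567 0.0723] [0.053  0.0545] 1.3 circ [0.5569 0.0723] 0.0279 z 0.0751
top cap few 0
side carton 829 rect [ 0.4461 -0.1147] [0.0609 0.0569] 84.0 circ [ 0.4452 -0.1156] 0.04 z 0.0639
side bin 70 rect [ 0.5468 -0.0457] [0.0091 0.0592] 82.3 circ [ 0.5469 -0.0451] 0.0299 z 0.0415
side brass few 0
side cap 580 rect [ 0.5387 -0.1229] [0.0568 0.0538] 86.9 circ [ 0.5394 -0.1229] 0.0301 z 0.054
```

View pics/side_end.png

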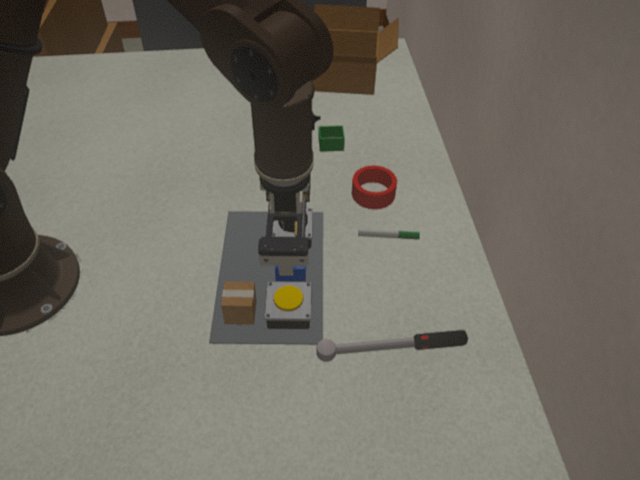

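The carton stands square at (238,302) in front of the yellow-capped unit. The bin is at (290,272) between the units, and the bystanders are where they were. I'm handing in.

```bash
python3 -c "
from h import *
print(env.job_done())"
```

```text
the job is handed in; nothing more can be done
None
```

I handed the job in at about 32 s with everything placed as asked: spacer and brass ring flat on the hub, bin midway between the units, carton centred about 2 cm in front of the yellow-capped unit, all measured within limits and the bystanders untouched; no verdict came back.

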